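Close the storage canister with its stopper lid from the hook rail

ROBOT

A 6-joint arm with a two-finger parallel gripper is mounted at the origin on the work surface. World frame = base frame: x ahead of the robot, y to its left, z up, the work surface at z = 0. Lengths are in mm, angles in rad, forces in N, time in s.
With the tool pointing down it reaches from about 350 to 975 mm from the base axis. Payload 7.1 kg.
Tool frame: the origin (TCP) lies midway between the tips of the shut fingers; the grasp point (between the pads) lies 19 mm behind it; z points along the fingers, y is the line along which they close (so a half turn about z gives the same grasp; the last joint's range is limited). The gripper opens to 88 mm and grips with 3 to 60 N. Pads are 20 mm wide; open, the fingers measure 115 mm over their backs; the gripper's body (75 mm by 178 mm) begins 61 mm behind the grasp point.
Start: joints at [1.292, 0.423, 1.63, -0, 1.089, -0.019], TCP at [160.523, 604.017, 222.675] pointing down, gripper open.
Joint ranges: [-3, 3], [-0.9, 2.11], [0.09, 2.58], [-1.31, 4.45], [0.11, 2.69], [-2.54, 2.54]. Speed limits (rad/s): [2.39, 2.39, 3.01, 3.14, 3.14, 3.14].

INTERFACE

Orientations are given as a rotation vector (axis times angle).
In Python, from workcell import get_obs, get_image, camera_params, close_job gives the robot as it stands.
- The arm moves only by the shell command python3 -m creep 'ROWS' [OPENING]. ROWS is a JSON object of lists of equal length, an entry for each row: "delta_pos": the shift along the tool's x, y, z in m, a list of three; "twist": the turn, a rotation vector about the tool's x, y, z in degrees, a list of three. A call has 1 to 20 rows; each row shifts and turns the commanded pose from where the row before left it, along the tool's axes as they then stand; what a row does not reach is not made up. A row lasts 1/12 s, in which the tool goes at most 41.7 mm and 7.16 degrees, less where a joint would pass 70% of its speed; a pose out of reach is approached as far as the arm can. A call with a gripper value outside its range is refused whole. OPENING is the opening, from 0 (shut) to 1 (fully open), set as the call begins (- or left out, the last holds). The fingers move at their own pace and stop on an object; the grip force is fixed at half the most. Time passes only in rows, so rows that do not move let the fingers close. It gives the time, the measured TCP pose, the force, the opening and the grip force at its end, in the units of the state.
- get_obs(): the state, without advancing time (a new reading comes with each control period).
- get_image(name): name is "scene" or "top" or "wrist"; returns (picture, depth): 480x640x3 uint8, red, green, blue; 480x640 float32, mm along the optical axis (not along the pixel's ray), 0 where there is no reading.
- camera_params(name): a dict with "camera_matrix" (3x3 intrinsics, pixels), "extrinsics" (4x4, takes a point from camera to world coordinates). Camera axes: x right, y down, z forward; pixel columns grow to the right and rows downward; lengths in mm; the calibration is good to about 2 mm. A picture is of the moment at which its call begins: read the wrist's pose just before it. camera_params takes no time and is no camera call; for the wrist camera it gives the pose at the moment of the call.
- close_job(): hands the job in; it is judged then, once.
The state is a dict: "t": time; "qpos": joint angles; "qvel": joint speeds; "joint_torque": joint torques, N m; "ee_pos": TCP position; "orientation": TCP orientation; "ft_force": force on the tool from outside, world axes, zero at the start; "moment": the same for the moment, N m; "width": finger opening in mm; "grasp_force": force on a finger pad.
Only numpy, scipy, OpenCV 4.12 (cv2) and the standard library are available. Lean on these libraries where they do the work, as an engineer would, in place of code of your own. Each camera call takes 0.05 s, during which the arm holds its last target. There are 200 camera calls.

TASK

The larger white canister is ready to be closed. Take its steel stopper lid, the wider of the two with wire handles, up and off its hook on the rail, set it level in the canister's mouth and let it sit on the seal, then press it down until it snaps fully home with its rim flat on the canister all round; do not force it once it is home. Leave the canister standing where it is, the other two things hanging on their hooks, and the rest of the worktop undisturbed.

Things in the scene. Friction and masses are not known exactly. Their poses are not given: they have to be found in the camera images.
- lid: Brushed steel stopper lid, 22 mm high, about 190 g, hanging by its handle on one of the three hooks. Origin: centre of its underside; z up out of its top, y along the handle's pivots. Round spigot 88 mm diameter, 16 mm high, its bottom 5 mm tapered in to 80 mm, with a 2 mm deep groove round its upper half. Above it a flange 104 mm diameter, 6 mm thick.
- lid_top (a point): Centre of the lid's flat top, 22 mm above lid's origin: the place to press. Two lugs 9 mm high (outer faces 63 mm apart) hold the handle's pivots. Free flat middle between the handle's legs: 41 mm along y. Folded down, the handle lies within the flange, up to 10 mm above the top, and leaves this middle free.
- lid_bar (a point): Middle of the crossbar of the lid's handle (wire centreline), 40 mm from the pivots and 46 mm above the lid's top when upright; z from pivots to crossbar. 7 mm wire, legs 48 mm apart along y, straight for 28 mm up from the pivots (6 mm above the top), then 45 degree shoulders. Hinged: swings freely 80 degrees each way about y, so it carries but will not push; let go, it may stay up or fall.
- canister: The larger white stoneware canister, loose, upright and open, 125 mm high, 108 mm outside diameter, 92 mm bore, about 1.1 kg. Origin: centre of its underside, z up. A springy grey seal in the mouth (lip 4 mm below the rim, 84 mm clear) first stops the lid, its flange about 10 mm above the rim; pressing its middle with some 10 to 20 N snaps the spigot past the seal and the flange onto the rim.
- canister_mouth (a point): Centre of the canister's mouth at the height of its rim, z up. Lid resting on the seal: its origin about 6 mm below this point, perhaps leaning by a few degrees. Past the seal it drops freely on to the rim, a hard stop. Lid fully home: its origin 16 mm below, its top 6 mm above this point.
- rack: Free-standing hook rail, does not move: oak feet and two uprights 0.50 m apart along its y axis, a 12 mm steel bar between them at 262 mm height, three hooks 150 mm apart. Origin: on the worktop midway between the uprights; the hooks point to its -x.
- hook_left (a point): Seat of the hook at the rail's +y end: top of its 6 mm wire at the lowest point, 50 mm in front (-x) of the bar, 255 mm high. A crossbar hangs 4 mm above it, along the rail's y. The hook's tip is 26 mm further out (-x) and 21 mm higher: raise the crossbar by more than 21 mm, but less than 35 mm or the lid's top meets the hook from below, before drawing it off to -x.
- hook_mid (a point): The same point of the middle hook.
- hook_right (a point): The same point of the hook at the rail's -y end.
- small_lid: The smaller stopper lid of the same make (80 mm diameter flange, belongs to the smaller canister), hanging by its wire handle on one of the hooks. Bystander. Origin: centre of its underside, z up.
- egg_ring: Steel egg ring, 88 mm diameter, 16 mm high with an arched handle to 68 mm, hanging on one of the hooks. Bystander. Origin: centre of its underside, z up.
- small_canister: The smaller white canister, open, 98 mm high, 84 mm diameter, on the worktop. Bystander. Origin: centre of its underside.
- pepper_mill: Turned dark wood pepper mill, 165 mm high, 54 mm diameter. Bystander. Origin: centre of its underside.
- mug: Blue ceramic mug, 95 mm high, 82 mm diameter. Bystander. Origin: centre of its underside.
- egg_cup: White egg cup, 55 mm high, 48 mm diameter, near the robot. Bystander. Origin: centre of its underside.
- wooden_spoon: Wooden spoon, 260 mm long, lying near the robot. Bystander. Origin: under its middle.
- spice_jar: Glass spice jar, 85 mm high, 48 mm diameter, standing under or in front of the rail. Bystander. Origin: centre of its underside.
There are look-alikes about, which are no part of the job. Leave any yellow look-alike of the lid alone.

How it is judged (in metres and radians):
On the way, in this order (a step that is already met when the one before it is completed fails the run):
1. the lid is off the rail: at least 90 mm away from every hook and above the canister's rim (distance between lid_bar and hook_left above 0.09 m and distance between lid_bar and hook_mid above 0.09 m and distance between lid_bar and hook_right above 0.09 m and height (world z) of lid above 0.125 m), for 0.1 s.
2. the lid sits on the seal in the canister's mouth, not yet pressed home: origin 3 to 12 mm below the rim, within 6 mm of the middle, tilted less than 0.2 rad (horizontal distance between lid and canister_mouth below 0.006 m and z of lid in the frame of canister_mouth between -0.012 and -0.003 m and angle between the z axis of lid and the z axis of canister, either way round below 0.2 rad), for 0.2 s.
At the end, for the whole second after the job is handed in: The lid is fully home in the larger canister: its origin 14.5 to 19 mm below the rim (16 mm is flush), within 4 mm of the middle, within 0.04 rad of square, and at rest. The canister stands upright within 40 mm of where it was; the smaller lid and the egg ring still hang on the rail (above 170 mm) (horizontal distance between lid and canister_mouth below 0.004 m and z of lid in the frame of canister_mouth between -0.019 and -0.0145 m and angle between the z axis of lid and the z axis of canister, either way round below 0.04 rad and linear speed of lid below 0.02 m/s and angular speed of lid below 0.2 rad/s and angle between canister's own z axis and vertical below 0.05 rad and height (world z) of canister below 0.006 m and distance of canister from where it was at the start of the episode below 0.04 m and angle between small_lid's own z axis and vertical below 0.35 rad and height (world z) of each of small_lid, egg_ring above 0.17 m); the robot touches nothing.
It fails at once if the lid is dropped: its origin below 80 mm (height (world z) of lid below 0.08 m).
It fails at once if the lid is forced: more than 80 N between lid and canister (contact force between lid and canister above 80 N).
It fails at once if the canister is tilted more than 0.25 rad or lifted by 25 mm (angle between canister's own z axis and vertical above 0.25 rad or height (world z) of canister above 0.025 m).
It fails at once if the smaller lid or the egg ring is knocked off its hook (below 160 mm) (height (world z) of any of small_lid, egg_ring below 0.16 m).
It fails at once if a bystander on the worktop is tipped over (0.4 rad) or moved by more than 50 mm ((angle between small_canister's own z axis and vertical above 0.4 rad or distance of small_canister from where it was at the start of the episode above 0.05 m) or (angle between pepper_mill's own z axis and vertical above 0.4 rad or distance of pepper_mill from where it was at the start of the episode above 0.05 m) or (angle between mug's own z axis and vertical above 0.4 rad or distance of mug from where it was at the start of the episode above 0.05 m) or (angle between spice_jar's own z axis and vertical above 0.4 rad or distance of spice_jar from where it was at the start of the episode above 0.05 m) or (angle between egg_cup's own z axis and vertical above 0.4 rad or distance of egg_cup from where it was at the start of the episode above 0.05 m) or distance of wooden_spoon from where it was at the start of the episode above 0.05 m).
It also fails if it takes over 54 s, if anything falls off the work surface, if the arm or the gripper's body presses on something with over 40 N, if the wrist force passes 120 N, or if a joint passes its speed limit or range.

## Working session

There is one attempt and no reset: what is moved stays moved. The work goes in short steps, Python scripts to look and compute and a shell command to move; the robot and the scene stay as the last step left them, time stands still between calls to the robot, and variables do not carry over. Pictures are saved under pics/ and viewed, at most 10 in all, crops included, and the job is handed in when it is done.

```bash
mkdir -p pics; cat > h.py <<'E'
import numpy as np,cv2
from workcell import get_obs,get_image,camera_params
def grab(n):
    p=camera_params(n); im,d=get_image(n)
    K=np.array(p["camera_matrix"]);T=np.array(p["extrinsics"])
    return im,d,K,T
def cloud(d,K,T):
    v,u=np.mgrid[:d.shape[0],:d.shape[1]]
    r=np.stack([(u-K[0,2])/K[0,0]*d,(v-K[1,2])/K[1,1]*d,d],-1)
    P=r@T[:3,:3].T+T[:3,3]
    P[d<=0]=np.nan
    return P
def save(n,im): cv2.imwrite("pics/"+n+".png",im[...,::-1])
E
python3 - <<'E'
from h import *
for n in("scene","top"):
    im,d,K,T=grab(n); save(n,im); np.savez(n,im=im,d=d,K=K,T=T); print(n,T.round(2).tolist(),K.tolist())
o=get_obs();print(o)
E
```

```text
scene [[-0.85, 0.41, -0.35, 919.77], [0.53, 0.66, -0.53, 671.97], [0.01, -0.63, -0.77, 1164.58], [0.0, 0.0, 0.0, 1.0]] [[602.2456093113051, 0.0, 329.02529154222066], [0.0, 602.2456093113051, 240.2799427877598], [0.0, 0.0, 1.0]]
top [[0.01, -0.99, 0.16, 281.45], [-1.0, -0.01, 0.01, 8.27], [-0.01, -0.16, -0.99, 1412.56], [0.0, 0.0, 0.0, 1.0]] [[569.119169335073, 0.0, 318.3414541611792], [0.0, 569.119169335073, 244.42446434462], [0.0, 0.0, 1.0]]
{'t': 0.1, 'qpos': array([ 1.29201405e+00,  4.23774033e-01,  1.63060654e+00, -9.59232046e-06,
        1.08861232e+00, -1.90479131e-02]), 'qvel': array([ 0.00028671, -0.00181212, -0.00157286,  0.00156935, -0.00066454,
       -0.00063446]), 'joint_torque': array([ 2.69238353e-04, -5.45612669e+01, -2.74324179e+01,  6.45021466e-02,
        1.88300433e-02, -9.24433010e-06]), 'ee_pos': array([160.38197031, 603.54707787, 221.9762    ]), 'orientation': array([-4.06811081e-01, -3.11494012e+00,  2.17698371e-03]), 'ft_force': array([ 0.40857458,  0.43402727, -0.04839629]), 'moment': array([-0.06383787, -0.0019471 , -0.00910328]), 'grasp_force': 0.0, 'width': 88.05128313017723}
```

View pics/scene.png

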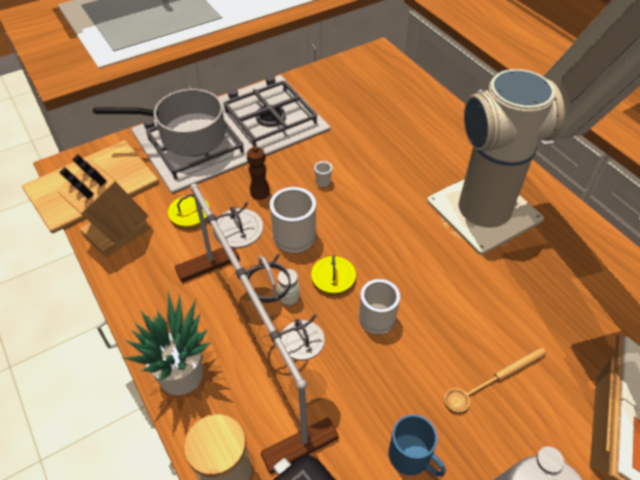

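View pics/top.png

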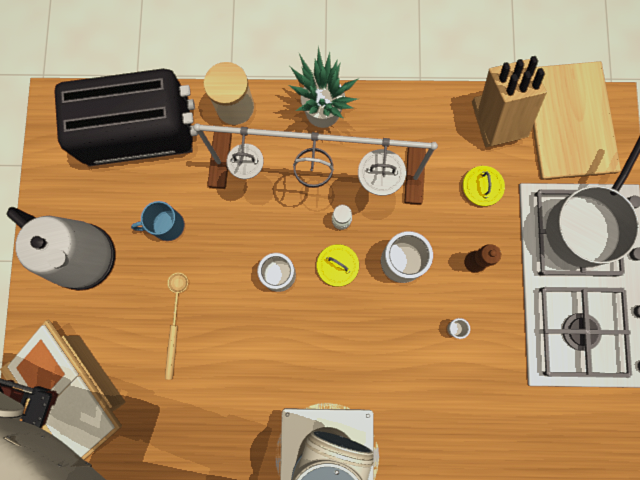

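The top view shows the big steel lid at (382,172) on the right hook, the small steel lid at (245,160) and the egg ring at (314,168). The large canister's rim is at (407,257) and the small canister is at (277,272). Lid candidates are steel (382,172), steel (245,160), yellow (484,186) and yellow (338,265). The wider steel one with the wire handle is (382,172), which is (240,228) in the scene view.

```bash
python3 - <<'E'
from h import *
import cv2
Z={n:dict(np.load(n+".npz")) for n in("top","scene")}
for n,z in Z.items():
    P=cloud(z['d'],z['K'],z['T']); z['P']=P
    # bar
    m=(P[...,2]>255)&(P[...,2]<280)&(P[...,0]>400)&(P[...,0]<800)&(abs(P[...,1])<400)
    q=P[m]; print(n,'bar n',m.sum())
    if n=="top":
        vx,vy,x0,y0=cv2.fitLine(q[:,:2].astype(np.float32),cv2.DIST_HUBER,0,1,1).ravel(); print(vx,vy,x0,y0,'zmed',np.median(q[:,2]),'yrange',q[:,1].min(),q[:,1].max())
    u0,v0,r=((382,172,40) if n=="top" else (240,228,35))
    vv,uu=np.mgrid[:480,:640]; w=np.hypot(uu-u0,vv-v0)<r
    m=w&(P[...,2]>200)&(P[...,2]<222); q=P[m]; print('lidtop',m.sum(),np.median(q,0).round(1))
    c,rad=cv2.minEnclosingCircle(q[:,:2].astype(np.float32)); print(c,rad)
    m=w&(P[...,2]>225)&(P[...,2]<250+40); q=P[m]; print('handle/hook',m.sum(),q.mean(0).round(1),np.percentile(q,[2,98],axis=0).round(1).tolist())
    u0,v0,r=((407,257,45) if n=="top" else (293,215,45))
    w=np.hypot(uu-u0,vv-v0)<r
    m=w&(P[...,2]>119)&(P[...,2]<132); q=P[m]; c,rad=cv2.minEnclosingCircle(q[:,:2].astype(np.float32)); print('rim',m.sum(),c,rad,np.median(q[:,2]))
    e=cv2.fitEllipse(q[:,:2].astype(np.float32)); print(e)
z=Z['top']; c=cv2.resize(z['im'][110:300,310:510],(800,760))[:600]
save('crop',cv2.resize(z['im'][120:270,330:530],(800,600),interpolation=cv2.INTER_CUBIC))
E
```

```text
top bar n 1915
0.07162377 0.9974317 692.4163 32.425137 zmed 267.10777047164447 yrange -223.4066408064586 289.3935553283737
lidtop 1555 [ 630.1 -110.3  214. ]
(635.3169555664062, -111.31580352783203) 52.73933029174805
handle/hook 503 [ 667.4 -112.2  264.5] [[620.0, -163.2, 235.6], [691.8, -61.7, 273.8]]
rim 572 (466.9101257324219, -181.801513671875) 54.17057800292969 125.01818284816159
((466.6148986816406, -181.73780822753906), (98.59343719482422, 99.0053939819336), 19.718563079833984)
scene bar n 2168
lidtop 1220 [ 635.6 -102.2  212.4]
(635.441162109375, -108.96559143066406) 53.0488166809082
handle/hook 587 [671.6 -75.9 262.7] [[613.7, -130.2, 231.5], [697.7, 6.0, 272.4]]
rim 463 (466.3623046875, -178.3312225341797) 56.92769241333008 123.50275773162093
((467.816650390625, -178.12461853027344), (99.094482421875, 100.8353042602539), 162.6540985107422)
```

View pics/crop.png

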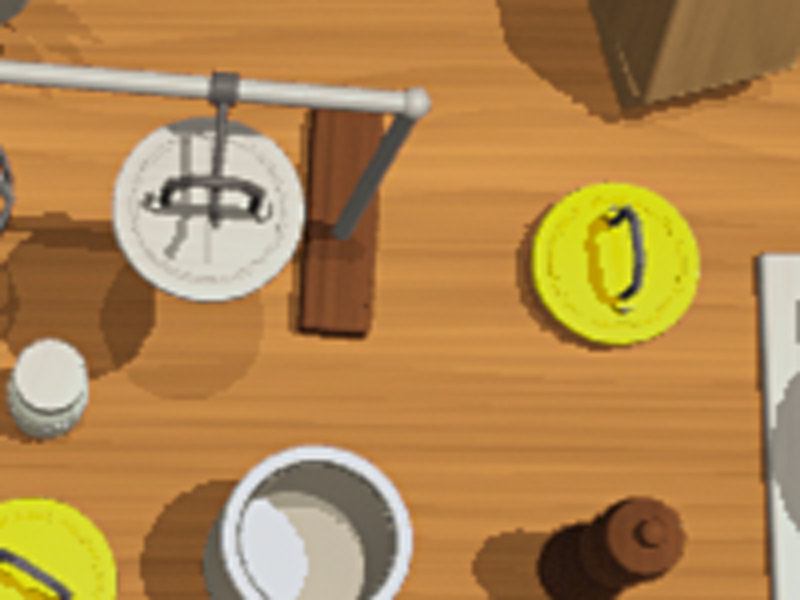

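The crop confirms the choice: a bare steel lid, upright wire handle, on the hook. Its crossbar is at crop (215,185) and runs along the rail. The hook is in the way at the crossbar's middle, so I'll grip across both handle legs from above. First I'll rise, square up to the rail and traverse.

```bash
python3 -m creep '{"delta_pos":[[0,0,-0.04],[0,0,-0.04],[0,0,-0.04],[0,0,-0.04],[-0.022,-0.0285,0],[-0.022,-0.0285,0],[-0.022,-0.0285,0],[-0.022,-0.0285,0],[-0.022,-0.0285,0],[-0.022,-0.0285,0],[-0.022,-0.0285,0],[-0.022,-0.0285,0],[-0.022,-0.0285,0],[-0.022,-0.0285,0],[-0.022,-0.0285,0],[-0.022,-0.0285,0],[-0.022,-0.0285,0],[-0.022,-0.0285,0],[-0.022,-0.0285,0],[-0.022,-0.0285,0]],"twist":[[0,0,-5.4],[0,0,-5.4],[0,0,0],[0,0,0],[0,0,0],[0,0,0],[0,0,0],[0,0,0],[0,0,0],[0,0,0],[0,0,0],[0,0,0],[0,0,0],[0,0,0],[0,0,0],[0,0,0],[0,0,0],[0,0,0],[0,0,0],[0,0,0]]}' 1
cat >> h.py <<'E'
from scipy.spatial.transform import Rotation as Ro
def togo(x,y,z):
    o=get_obs();R=Ro.from_rotvec(o['orientation']).as_matrix()
    print('t',o['t'],'pos',o['ee_pos'].round(1),'f',o['ft_force'].round(1),'w',round(o['width'],1),'grip',round(o['grasp_force'],1))
    print('togo tool mm',(R.T@(np.array([x,y,z])-o['ee_pos'])).round(1),'ytool',R[:,1].round(4),'z',R[:,2].round(4))
E
python3 -c "from h import *; togo(634,-111,385)"
```

```text
t: 1.77
ee_pos: [479.6, 122.3, 382.5]
orientation: [-0.112, -3.139, 0.0]
ft_force: [0.4, 0.6, -0.5]
width: 87.7
grasp_force: 0.0
t 1.7667 pos [479.6 122.3 382.5] f [ 0.4  0.6 -0.5] w 87.7 grip 0.0
togo tool mm [-170.7 -221.7   -2.6] ytool [ 0.0713  0.9975 -0.    ] z [-4.e-04 -0.e+00 -1.e+00]
```

```bash
python3 -m creep '{"delta_pos":[[-0.0214,-0.0278,0],[-0.0214,-0.0278,0],[-0.0214,-0.0278,0],[-0.0214,-0.0278,0],[-0.0214,-0.0278,0],[-0.0214,-0.0278,0],[-0.0214,-0.0278,0],[-0.0214,-0.0278,0],[0,0,0],[0,0,0]],"twist":[[0,0,0],[0,0,0],[0,0,0],[0,0,0],[0,0,0],[0,0,0],[0,0,0],[0,0,0],[0,0,0],[0,0,0]]}' 
python3 - <<'E'
from h import *
togo(634,-111,385)
im,d,K,T=grab('wrist'); save('w1',im); np.savez('w1',im=im,d=d,K=K,T=T)
P=cloud(d,K,T)
m=(P[...,2]>207)&(P[...,2]<219)&(P[...,0]>560)&(P[...,0]<700)&(abs(P[...,1]+111)<70); q=P[m]
print(m.sum(),cv2.minEnclosingCircle(q[:,:2].astype(np.float32)),np.median(q,0))
m=(P[...,2]>235)&(P[...,2]<265)&(P[...,0]>610)&(P[...,0]<660)&(abs(P[...,1]+111)<40); q=P[m]
print(m.sum(),q.mean(0),np.percentile(q,[1,99],axis=0))
E
```

```text
t: 2.6
ee_pos: [634.2, -111.3, 381.4]
orientation: [-0.116, -3.138, -0.001]
ft_force: [0.0, 0.3, 0.0]
width: 87.4
grasp_force: 0.0
t 2.6 pos [ 634.2 -111.3  381.4] f [0.  0.3 0. ] w 87.4 grip 0.0
togo tool mm [ 0.2  0.3 -3.6] ytool [7.370e-02 9.973e-01 4.000e-04] z [-1.9e-03  5.0e-04 -1.0e+00]
11024 ((635.5718994140625, -111.14640808105469), 52.0849723815918) [ 628.50824489 -109.32706715  213.19929372]
1215 [ 636.3124002  -111.40630631  258.41215488] [[ 619.17904739 -137.10405133  236.96013561]
 [ 658.49620366  -85.46023258  264.73942081]]
```

View pics/w1.png

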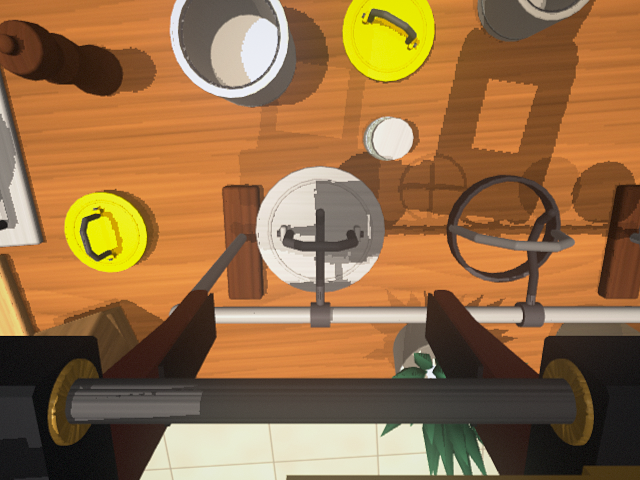

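The wrist view shows the lid centred at (320,228), its handle symmetric about the hook, and the fingers clear on both sides. Descending.

```bash
python3 -m creep '{"delta_pos":[[-0.001,0,0.025],[0,0,0.025],[0,0,0.025],[0,0,0.025],[0,0,0.02],[0,0,0.02],[0,0,0],[0,0,0]],"twist":[[0,0,0],[0,0,0],[0,0,0],[0,0,0],[0,0,0],[0,0,0],[0,0,0],[0,0,0]]}' 
python3 -c "from h import *; togo(635.5,-111,226)"
```

```text
t: 3.32
ee_pos: [634.0, -108.6, 242.3]
orientation: [-0.11, -3.137, -0.001]
ft_force: [-0.1, -0.9, 0.6]
width: 88.1
grasp_force: 0.0
t 3.3167 pos [ 634.  -108.6  242.3] f [-0.1 -0.9  0.6] w 88.1 grip 0.0
togo tool mm [-1.6 -2.3 16.3] ytool [6.990e-02 9.976e-01 4.000e-04] z [-2.2e-03  6.0e-04 -1.0e+00]
```

```bash
python3 -m creep '{"delta_pos":[[-0.0015,-0.002,0.008],[0,0,0.008],[0,0,0],[0,0,0]],"twist":[[0,0,0],[0,0,0],[0,0,0],[0,0,0]]}' 
python3 -c "from h import *; togo(635.5,-111,226)"
```

```text
t: 3.65
ee_pos: [636.3, -112.0, 226.7]
orientation: [-0.112, -3.139, -0.0]
ft_force: [-0.1, 0.9, -0.1]
width: 87.7
grasp_force: 0.0
t 3.65 pos [ 636.3 -112.   226.7] f [-0.1  0.9 -0.1] w 87.7 grip 0.0
togo tool mm [0.9 1.  0.7] ytool [7.130e-02 9.975e-01 1.000e-04] z [-2.e-04  1.e-04 -1.e+00]
```

Close on the legs.

```bash
python3 -m creep '{"delta_pos":[[0,0,0],[0,0,0],[0,0,0],[0,0,0],[0,0,0],[0,0,0],[0,0,0],[0,0,0]],"twist":[[0,0,0],[0,0,0],[0,0,0],[0,0,0],[0,0,0],[0,0,0],[0,0,0],[0,0,0]]}' 0.4
python3 -c "from h import *; togo(635.5,-111,226)"
```

```text
t: 4.32
ee_pos: [636.5, -112.1, 226.8]
orientation: [0.112, 3.139, 0.0]
ft_force: [0.3, -0.3, 0.8]
width: 54.1
grasp_force: 30.0
t 4.3167 pos [ 636.5 -112.1  226.8] f [ 0.3 -0.3  0.8] w 54.1 grip 30.0
togo tool mm [1.1 1.  0.8] ytool [0.0712 0.9975 0.    ] z [ 2.e-04 -0.e+00 -1.e+00]
```

Both legs are gripped (54 mm, 30 N). Lift 28 mm.

```bash
python3 -m creep '{"delta_pos":[[0,0,-0.007],[0,0,-0.007],[0,0,-0.007],[0,0,-0.007],[0,0,0],[0,0,0],[0,0,0]],"twist":[[0,0,0],[0,0,0],[0,0,0],[0,0,0],[0,0,0],[0,0,0],[0,0,0]]}'
python3 - <<'E'
from h import *
togo(635.5,-111,254)
im,d,K,T=grab('wrist'); save('w2',im)
P=cloud(d,K,T)
m=(P[...,2]>233)&(P[...,2]<248)&(P[...,0]>560)&(P[...,0]<690)&(abs(P[...,1]+111)<70); q=P[m]
print(m.sum(),np.median(q,0),cv2.minEnclosingCircle(q[:,:2].astype(np.float32)))
E
```

```text
t: 4.9
ee_pos: [636.3, -112.1, 254.6]
orientation: [-0.112, -3.139, -0.0]
ft_force: [0.1, -0.2, -0.9]
width: 54.4
grasp_force: 30.0
t 4.9 pos [ 636.3 -112.1  254.6] f [ 0.1 -0.2 -0.9] w 54.4 grip 30.0
togo tool mm [0.8 1.  0.6] ytool [0.0713 0.9975 0.    ] z [-1.e-04  0.e+00 -1.e+00]
26852 [ 618.49632958 -109.98620826  240.91541522] ((635.096435546875, -111.87056732177734), 52.01384735107422)
```

View pics/w2.png

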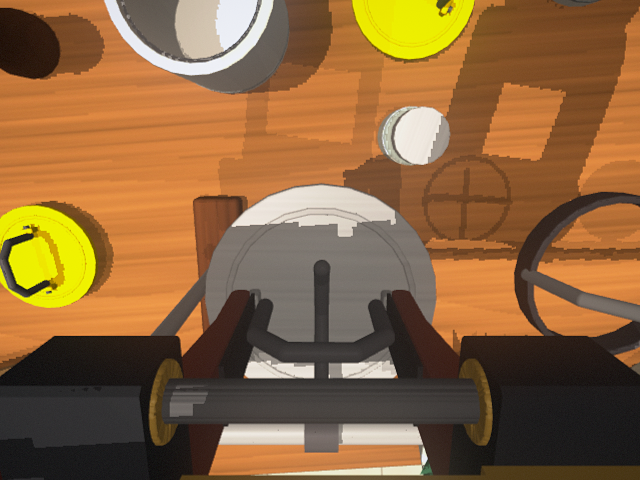

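The wrist view shows the lid lifted with the handle (crossbar at (320,350)), and the hook tip at (320,268) is below the crossbar's level. Drawing it off to -x.

```bash
python3 -m creep '{"delta_pos":[[0.006,0,0],[0.008,0,0],[0.01,0,0],[0.01,0,0],[0.012,0,0],[0.015,0,0],[0.02,0,0],[0.02,0,0],[0.02,0,0],[0.01,0,0],[0,0,0],[0,0,0],[0,0,0]],"twist":[[0,0,0],[0,0,0],[0,0,0],[0,0,0],[0,0,0],[0,0,0],[0,0,0],[0,0,0],[0,0,0],[0,0,0],[0,0,0],[0,0,0],[0,0,0]]}'
python3 - <<'E'
from h import *
togo(467,-181,254)
for n in ('wrist','top'):
    im,d,K,T=grab(n); save('v3'+n,im)
    P=cloud(d,K,T); np.savez('v3'+n,im=im,d=d,K=K,T=T)
    m=(P[...,2]>232)&(P[...,2]<250)&(P[...,0]>430)&(P[...,0]<590)&(abs(P[...,1]+105)<80); q=P[m]
    print(n,m.sum(),np.median(q,0),cv2.minEnclosingCircle(q[:,:2].astype(np.float32)))
    m=(P[...,2]>122)&(P[...,2]<129)&(P[...,0]>390)&(P[...,0]<540)&(abs(P[...,1]+180)<70); q=P[m]
    print(n,'rim',m.sum(),np.median(q[:,2]),cv2.minEnclosingCircle(q[:,:2].astype(np.float32)))
E
```

```text
t: 6.03
ee_pos: [506.8, -103.0, 255.1]
orientation: [0.112, 3.138, -0.0]
ft_force: [-0.3, 0.6, -1.1]
width: 54.5
grasp_force: 30.0
t 6.0333 pos [ 506.8 -103.   255.1] f [-0.3  0.6 -1.1] w 54.5 grip 30.0
togo tool mm [ 34.1 -80.7   1.1] ytool [ 7.130e-02  9.975e-01 -2.000e-04] z [ 1.6e-03 -3.0e-04 -1.0e+00]
wrist 28127 [ 490.82684142 -101.83854188  240.78754227] ((505.3148193359375, -102.97760009765625), 52.05508804321289)
wrist rim 4175 124.95134758168439 ((466.8832702636719, -181.371826171875), 53.98149108886719)
top 55 [ 495.25640367 -121.80205551  241.98938521] ((506.86065673828125, -114.3589096069336), 35.476009368896484)
top rim 6 127.42515694881502 ((511.18817138671875, -194.70147705078125), 3.944248914718628)
```

View pics/v3wrist.png

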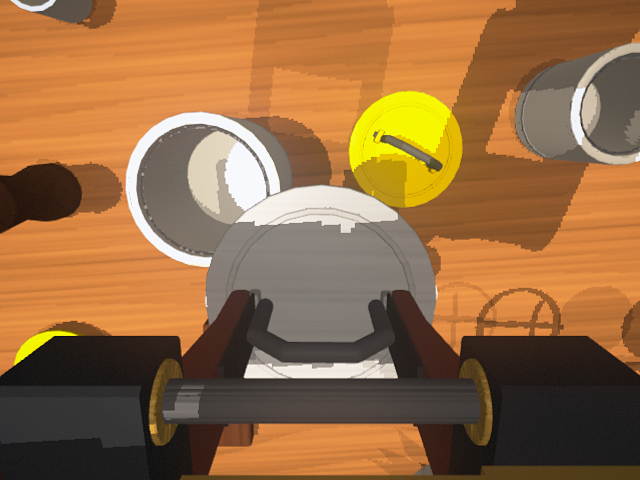

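The lid is off the rail and level. The canister mouth is visible at (205,188). Moving over the mouth, then partly down.

```bash
python3 -m creep '{"delta_pos":[[0.0041,-0.0101,0],[0.0041,-0.0101,0],[0.0041,-0.0101,0],[0.0041,-0.0101,0],[0.0041,-0.0101,0],[0.0041,-0.0101,0],[0.0041,-0.0101,0],[0.0041,-0.0101,0],[0,0,0],[0,0,0.02],[0,0,0.02],[0,0,0.015],[0,0,0.01],[0,0,0],[0,0,0],[0,0,0]],"twist":[[0,0,0],[0,0,0],[0,0,0],[0,0,0],[0,0,0],[0,0,0],[0,0,0],[0,0,0],[0,0,0],[0,0,0],[0,0,0],[0,0,0],[0,0,0],[0,0,0],[0,0,0],[0,0,0]]}'
python3 - <<'E'
from h import *
togo(468.3,-181.4,154)
zl=get_obs()['ee_pos'][2]-13.5
for n in ('wrist','scene'):
    im,d,K,T=grab(n)
    P=cloud(d,K,T); np.savez('v4'+n,im=im,d=d,K=K,T=T)
    m=(abs(P[...,2]-zl)<4)&(P[...,0]>390)&(P[...,0]<545)&(abs(P[...,1]+181)<70); q=P[m]
    print(n,m.sum(),np.median(q,0),cv2.minEnclosingCircle(q[:,:2].astype(np.float32)), 'tiltfit',np.linalg.lstsq(np.c_[q[:,:2],np.ones(len(q))],q[:,2],rcond=None)[0][:2])
    m=(P[...,2]>121)&(P[...,2]<129)&(P[...,0]>390)&(P[...,0]<540)&(abs(P[...,1]+180)<70); q=P[m]
    if len(q):print(n,'rim',m.sum(),np.median(q[:,2]),cv2.minEnclosingCircle(q[:,:2].astype(np.float32)))
    if n=='scene': save('v4',cv2.resize(im[120:300,200:440],(800,600)))
E
```

```text
t: 7.47
ee_pos: [468.0, -181.2, 190.5]
orientation: [0.112, 3.138, -0.001]
ft_force: [-0.5, 0.4, -2.7]
width: 54.1
grasp_force: 30.0
t 7.4667 pos [ 468.  -181.2  190.5] f [-0.5  0.4 -2.7] w 54.1 grip 30.0
togo tool mm [-0.3 -0.1 36.5] ytool [ 7.110e-02  9.975e-01 -4.000e-04] z [ 1.2e-03 -5.0e-04 -1.0e+00]
wrist 28193 [ 451.29508529 -180.04876648  176.913558  ] ((466.644775390625, -180.96885681152344), 51.99565124511719) tiltfit [-4.92834386e-03  3.73639295e-05]
wrist rim 1716 124.99868149998603 ((438.3316955566406, -180.6136474609375), 45.433753967285156)
scene 796 [ 480.08291343 -168.77875643  176.18596053] ((468.9085388183594, -178.93519592285156), 53.76670837402344) tiltfit [0.00380015 0.00158943]
scene rim 236 123.97339362733192 ((468.546142578125, -176.09523010253906), 54.83082962036133)
```

View pics/v4.png

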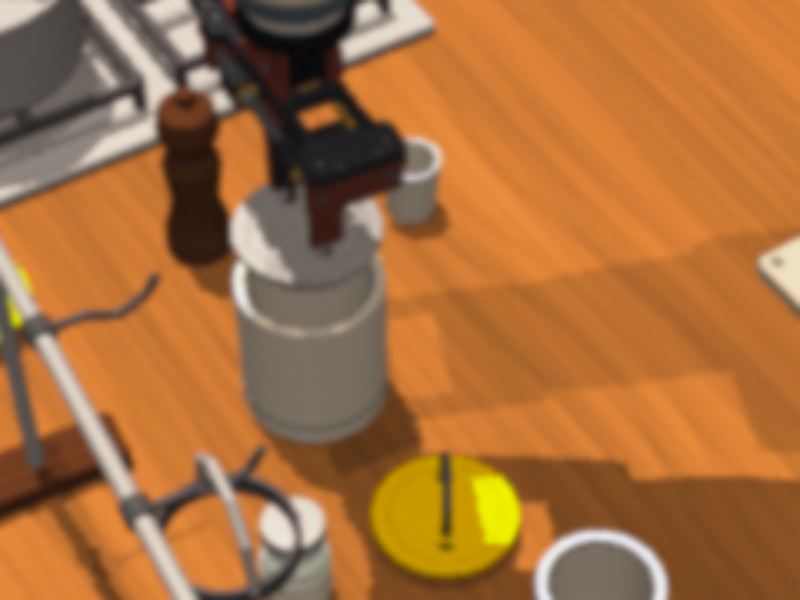

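The lid hangs level and centred over the mouth (crop (308,235) above the canister at (312,300)). Lowering to the seal.

```bash
python3 -m creep '{"delta_pos":[[0,0,0.01],[0,0,0.01],[0,0,0.006],[0,0,0.004],[0,0,0.002],[0,0,0],[0,0,0.002],[0,0,0],[0,0,0]],"twist":[[0,0,0],[0,0,0],[0,0,0],[0,0,0],[0,0,0],[0,0,0],[0,0,0],[0,0,0],[0,0,0]]}'
python3 -c "from h import *; togo(468.3,-181.4,154.6)"
```

```text
t: 8.32
ee_pos: [467.5, -181.2, 155.9]
orientation: [0.112, 3.139, -0.0]
ft_force: [-0.4, -0.9, -1.8]
width: 54.0
grasp_force: 30.0
t 8.3167 pos [ 467.5 -181.2  155.9] f [-0.4 -0.9 -1.8] w 54.0 grip 30.0
togo tool mm [-0.8 -0.2  1.3] ytool [ 7.120e-02  9.975e-01 -2.000e-04] z [ 5.e-04 -3.e-04 -1.e+00]
```

```bash
python3 -m creep '{"delta_pos":[[0,0,0.001],[0,0,0],[0,0,0.0005],[0,0,0],[0,0,0]],"twist":[[0,0,0],[0,0,0],[0,0,0],[0,0,0],[0,0,0]]}'
python3 - <<'E'
from h import *
togo(468.3,-181.4,154.6)
im,d,K,T=grab('wrist')
P=cloud(d,K,T)
m=(abs(P[...,2]-141)<4)&(P[...,0]>390)&(P[...,0]<545)&(abs(P[...,1]+181)<70); q=P[m]
print(m.sum(),np.median(q,0),cv2.minEnclosingCircle(q[:,:2].astype(np.float32)),'tiltfit',np.linalg.lstsq(np.c_[q[:,:2],np.ones(len(q))],q[:,2],rcond=None)[0][:2])
E
```

```text
t: 8.73
ee_pos: [467.8, -181.4, 154.7]
orientation: [0.112, 3.138, -0.001]
ft_force: [0.4, -2.9, 3.8]
width: 54.0
grasp_force: 30.0
t 8.7333 pos [ 467.8 -181.4  154.7] f [ 0.4 -2.9  3.8] w 54.0 grip 30.0
togo tool mm [-0.5  0.1  0.1] ytool [ 7.120e-02  9.975e-01 -7.000e-04] z [ 1.2e-03 -8.0e-04 -1.0e+00]
28271 [ 450.78893297 -180.25003986  141.61599755] ((466.3679504394531, -181.1833038330078), 51.95659255981445) tiltfit [-0.03284919  0.00309804]
```

The lid is on the seal: contact felt, top at 141.6. Releasing and backing straight up.

```bash
python3 -m creep '{"delta_pos":[[0,0,0],[0,0,0],[0,0,0],[0,0,0],[0,0,0],[0,0,-0.01],[0,0,-0.02],[0,0,-0.03],[0,0,-0.03],[0,0,-0.03],[0,0,0],[0,0,0]],"twist":[[0,0,0],[0,0,0],[0,0,0],[0,0,0],[0,0,0],[0,0,0],[0,0,0],[0,0,0],[0,0,0],[0,0,0],[0,0,0],[0,0,0]]}' 1
python3 - <<'E'
from h import *
togo(468.3,-181.4,274)
im,d,K,T=grab('wrist'); save('w5',im)
P=cloud(d,K,T)
w=(P[...,0]>390)&(P[...,0]<545)&(abs(P[...,1]+181)<70)
m=w&(abs(P[...,2]-141)<5); q=P[m]
print(m.sum(),np.median(q,0),cv2.minEnclosingCircle(q[:,:2].astype(np.float32)),'tiltfit',np.linalg.lstsq(np.c_[q[:,:2],np.ones(len(q))],q[:,2],rcond=None)[0][:2])
m=w&(P[...,2]>148)&(P[...,2]<200); q=P[m]; print('handle',m.sum(),q.mean(0),np.percentile(q,[1,99],axis=0))
E
```

```text
t: 9.78
ee_pos: [468.2, -181.4, 276.4]
orientation: [0.112, 3.135, -0.002]
ft_force: [-0.1, -0.1, 0.2]
width: 88.2
grasp_force: 0.0
t 9.7833 pos [ 468.2 -181.4  276.4] f [-0.1 -0.1  0.2] w 88.2 grip 0.0
togo tool mm [-0.1  0.   2.4] ytool [ 0.0712  0.9975 -0.0014] z [ 0.004  -0.0017 -1.    ]
14134 [ 460.00407862 -180.78146933  141.47651859] ((466.4684143066406, -181.09786987304688), 52.082786560058594) tiltfit [-0.03261671  0.00698069]
handle 1315 [ 465.4073017  -181.24162914  177.41078483] [[ 459.70867151 -213.30406433  148.47363575]
 [ 471.03168077 -148.59009387  191.88463217]]
```

View pics/w5.png

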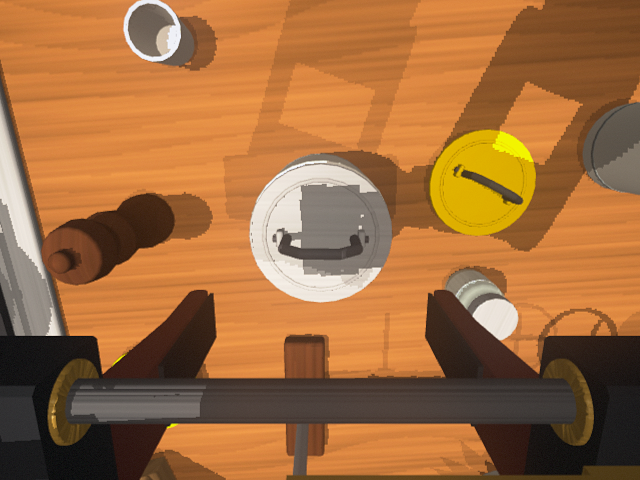

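The handle stays upright, with its crossbar at (320,250), and the lid sits centred on the seal with a 0.03 rad lean. Next I'll shut the fingers, go behind the handle (far side) and sweep it down toward the robot.

```bash
python3 -m creep '{"delta_pos":[[-0.012,0,0],[-0.012,0,0],[-0.012,0,0],[0,0,0],[0,0,0],[0,0,0],[0,0,0],[0,0,0.02],[0,0,0.02],[0,0,0.02],[0,0,0.02],[0,0,0.015],[0,0,0.01],[0,0,0],[0,0,0]],"twist":[[0,0,0],[0,0,0],[0,0,0],[0,0,0],[0,0,0],[0,0,0],[0,0,0],[0,0,0],[0,0,0],[0,0,0],[0,0,0],[0,0,0],[0,0,0],[0,0,0],[0,0,0]]}' 0
python3 -c "from h import *; togo(466.5,-181.1,160)"
```

```text
t: 11.08
ee_pos: [503.0, -183.6, 169.2]
orientation: [-0.112, -3.139, -0.0]
ft_force: [-0.1, -0.1, 0.2]
width: 0.5
grasp_force: 0.0
t 11.0833 pos [ 503.  -183.6  169.2] f [-0.1 -0.1  0.2] w 0.5 grip 0.0
togo tool mm [36.6 -0.1  9.2] ytool [7.140e-02 9.975e-01 2.000e-04] z [-6.e-04  2.e-04 -1.e+00]
```

```bash
python3 -m creep '{"delta_pos":[[0.006,0,0],[0.006,0,0],[0.005,0,0],[0.005,0,0],[0.005,0,0],[0.005,0,0],[0.005,0,0],[0.005,0,0.001],[0.005,0,0.001],[0.005,0,0.002],[0.005,0,0.002],[0.005,0,0.002],[0.004,0,0.001],[0,0,0],[0,0,0]],"twist":[[0,0,0],[0,0,0],[0,0,0],[0,0,0],[0,0,0],[0,0,0],[0,0,0],[0,0,0],[0,0,0],[0,0,0],[0,0,0],[0,0,0],[0,0,0],[0,0,0],[0,0,0]]}'
python3 - <<'E'
from h import *
togo(466.5,-181.1,150)
im,d,K,T=grab('wrist'); save('w6',im)
P=cloud(d,K,T)
w=(P[...,0]>390)&(P[...,0]<545)&(abs(P[...,1]+181)<70)
m=w&(abs(P[...,2]-141)<5); q=P[m]
print(m.sum(),np.median(q,0),cv2.minEnclosingCircle(q[:,:2].astype(np.float32)),'tiltfit',np.linalg.lstsq(np.c_[q[:,:2],np.ones(len(q))],q[:,2],rcond=None)[0][:2])
m=w&(P[...,2]>148)&(P[...,2]<200); q=P[m]; print('handle',m.sum(),q.mean(0),np.percentile(q,[1,99],axis=0))
E
```

```text
t: 12.33
ee_pos: [437.2, -178.9, 160.1]
orientation: [-0.112, -3.14, -0.0]
ft_force: [0.1, -0.3, -0.3]
width: 0.4
grasp_force: 0.0
t 12.3333 pos [ 437.2 -178.9  160.1] f [ 0.1 -0.3 -0.3] w 0.4 grip 0.0
togo tool mm [-29.4  -0.1  10.1] ytool [0.0714 0.9974 0.    ] z [-0.  0. -1.]
9289 [ 434.52934709 -179.93186792  142.08001065] ((466.17462158203125, -181.36610412597656), 51.93488311767578) tiltfit [-0.01839429  0.00496421]
handle 4678 [ 429.94757634 -178.56624174  169.06029403] [[ 423.77873639 -205.79201115  152.44804197]
 [ 449.22788493 -153.38522799  199.42318642]]
```

View pics/w6.png

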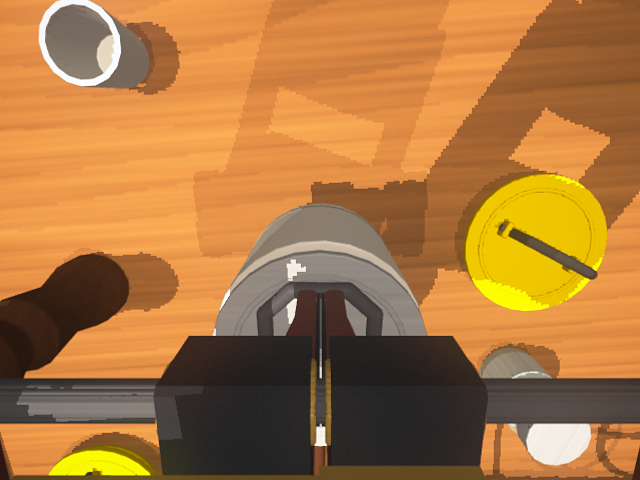

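The handle is folded toward the robot, with its crossbar at (320,287) ahead of the fingers. Moving back to the centre and down close to the top.

```bash
python3 -m creep '{"delta_pos":[[-0.006,0,-0.003],[-0.008,0,-0.002],[-0.008,0,0],[-0.0075,0,0],[0,0,0.008],[0,0,0.006],[0,0,0.004],[0,0,0.002],[0,0,0],[0,0,0]],"twist":[[0,0,0],[0,0,0],[0,0,0],[0,0,0],[0,0,0],[0,0,0],[0,0,0],[0,0,0],[0,0,0],[0,0,0]]}'
python3 -c "from h import *; togo(466.5,-181.2,141.5)"
```

```text
t: 13.22
ee_pos: [466.4, -180.9, 144.9]
orientation: [-0.112, -3.139, -0.0]
ft_force: [0.4, 0.3, -0.2]
width: 0.5
grasp_force: 0.0
t 13.2167 pos [ 466.4 -180.9  144.9] f [ 0.4  0.3 -0.2] w 0.5 grip 0.0
togo tool mm [-0.1 -0.3  3.4] ytool [7.140e-02 9.975e-01 2.000e-04] z [-7.e-04  3.e-04 -1.e+00]
```

```bash
python3 -m creep '{"delta_pos":[[0,0,0.0015],[0,0,0.001],[0,0,0.001],[0,0,0],[0,0,0]],"twist":[[0,0,0],[0,0,0],[0,0,0],[0,0,0],[0,0,0]]}'; python3 -m creep '{"delta_pos":[[0,0,0.001],[0,0,0],[0,0,0]],"twist":[[0,0,0],[0,0,0],[0,0,0]]}'
```

```text
t: 13.63
ee_pos: [466.8, -181.0, 141.8]
orientation: [0.112, 3.139, -0.0]
ft_force: [-0.4, 0.6, 0.4]
width: 0.7
grasp_force: 0.0
t: 13.88
ee_pos: [467.0, -181.1, 141.1]
orientation: [0.112, 3.139, -0.0]
ft_force: [-1.7, -0.1, 4.9]
width: 0.2
grasp_force: 2.4
```

Contact at 141. Pressing in 1 mm steps.

```bash
S='{"delta_pos":[[0,0,0.001],[0,0,0]],"twist":[[0,0,0],[0,0,0]]}'; true
python3 -m creep '{"delta_pos":[[0,0,0.001],[0,0,0]],"twist":[[0,0,0],[0,0,0]]}' | grep -E "ee_pos|ft"
python3 -m creep '{"delta_pos":[[0,0,0.001],[0,0,0]],"twist":[[0,0,0],[0,0,0]]}' | grep -E "ee_pos|ft"
python3 -m creep '{"delta_pos":[[0,0,0.001],[0,0,0]],"twist":[[0,0,0],[0,0,0]]}' | grep -E "ee_pos|ft"
```

```text
ee_pos: [467.3, -181.3, 140.5]
ft_force: [-1.0, 0.5, 7.2]
ee_pos: [467.4, -181.4, 139.7]
ft_force: [-1.7, -0.3, 8.7]
ee_pos: [467.4, -181.5, 138.5]
ft_force: [-2.0, -3.0, 4.7]
```

```bash

python3 -m creep '{"delta_pos":[[0,0,0.001],[0,0,0]],"twist":[[0,0,0],[0,0,0]]}' | grep -E "ee_pos|ft"
python3 -m creep '{"delta_pos":[[0,0,0.001],[0,0,0]],"twist":[[0,0,0],[0,0,0]]}' | grep -E "ee_pos|ft"
python3 -m creep '{"delta_pos":[[0,0,0.001],[0,0,0]],"twist":[[0,0,0],[0,0,0]]}' | grep -E "ee_pos|ft"
```

```text
ee_pos: [467.2, -181.5, 137.1]
ft_force: [-0.0, -2.9, 3.0]
ee_pos: [466.9, -181.1, 135.7]
ft_force: [-0.6, 1.4, 0.4]
ee_pos: [466.5, -180.8, 134.3]
ft_force: [0.2, 0.9, -0.3]
```

The force has dropped to zero, so it looks like it snapped. Following down to confirm it is on the rim.

```bash

python3 -m creep '{"delta_pos":[[0,0,0.0015],[0,0,0]],"twist":[[0,0,0],[0,0,0]]}' | grep -E "ee_pos|ft"
python3 -m creep '{"delta_pos":[[0,0,0.001],[0,0,0]],"twist":[[0,0,0],[0,0,0]]}' | grep -E "ee_pos|ft"
python3 -m creep '{"delta_pos":[[0,0,0.001],[0,0,0]],"twist":[[0,0,0],[0,0,0]]}' | grep -E "ee_pos|ft"
```

```text
ee_pos: [466.4, -180.8, 132.7]
ft_force: [-0.1, 0.3, 0.0]
ee_pos: [466.6, -180.9, 131.9]
ft_force: [-0.3, -0.0, 0.7]
ee_pos: [466.8, -181.0, 131.4]
ft_force: [-1.4, 0.3, 4.4]
```

Light contact at 131.4, which matches the expected home height of 131. Backing off to check.

```bash
python3 -m creep '{"delta_pos":[[0,0,-0.01],[0,0,-0.02],[0,0,-0.03],[0,0,-0.03],[0,0,-0.03],[0,0,-0.03],[0,0,0],[0,0,0]],"twist":[[0,0,0],[0,0,0],[0,0,0],[0,0,0],[0,0,0],[0,0,0],[0,0,0],[0,0,0]]}'
python3 - <<'E'
from h import *
togo(466.5,-181.1,280)
im,d,K,T=grab('wrist'); save('w7',im)
P=cloud(d,K,T)
w=(P[...,0]>390)&(P[...,0]<545)&(abs(P[...,1]+181)<70)
m=w&(P[...,2]>120)&(P[...,2]<137); q=P[m]
print(m.sum(),np.median(q,0),cv2.minEnclosingCircle(q[:,:2].astype(np.float32)))
m=w&(abs(P[...,2]-131)<2.5); q=P[m]
print('tiltfit',np.linalg.lstsq(np.c_[q[:,:2],np.ones(len(q))],q[:,2],rcond=None)[0][:2],np.percentile(q[:,2],[2,50,98]),cv2.minEnclosingCircle(q[:,:2].astype(np.float32)))
im,d,K,T=grab('scene');save('s7',im)
E
```

```text
t: 16.05
ee_pos: [467.7, -181.4, 283.4]
orientation: [0.112, 3.135, -0.002]
ft_force: [-0.6, 0.3, -0.5]
width: 0.5
grasp_force: 0.0
t 16.05 pos [ 467.7 -181.4  283.4] f [-0.6  0.3 -0.5] w 0.5 grip 0.0
togo tool mm [1.2 0.2 3.4] ytool [ 0.0712  0.9975 -0.0014] z [ 0.0042 -0.0017 -1.    ]
12661 [ 465.97214492 -181.10529686  131.20317293] ((466.78631591796875, -181.22312927246094), 53.8096923828125)
tiltfit [-0.00039653  0.00121486] [129.75796037 131.24351186 132.7470639 ] ((466.9312438964844, -181.30360412597656), 51.99376678466797)
```

View pics/s7.png

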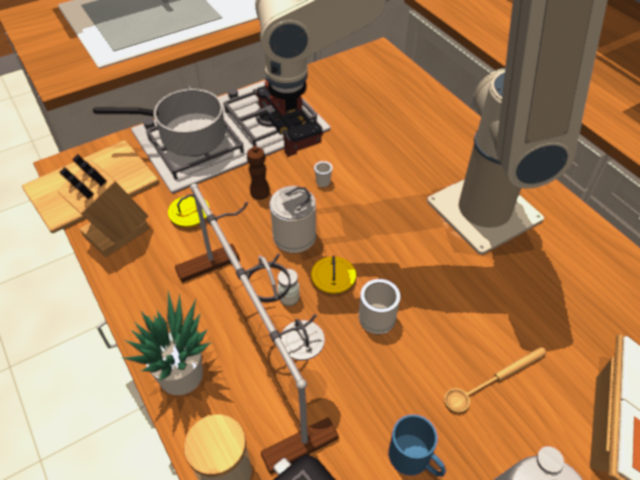

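The lid is flush: top at 131.2, tilt about 0.001 rad, centred within 1 mm. The canister, now closed, is at (293,218), and the egg ring (265,280) and small lid (302,338) are still hanging.

```bash
python3 -c "from workcell import close_job; print(close_job())"
```

```text
the job is handed in; nothing more can be done
None
```

The lid is snapped fully home in the larger canister, with its rim flat all round and centred to within about 1 mm; the canister and everything else are where they were, and the job is handed in (the hand-in returned no verdict).

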